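# Pack the lathe foot and its cover, iron lowest

## Robot

A 6-joint arm with a two-finger parallel gripper is mounted at the origin on the work surface. World frame = base frame: x ahead of the robot, y to its left, z up, the work surface at z = 0. Lengths are in m, angles in rad, forces in N, time in s.
With the tool pointing down it reaches from about 0.375 to 0.925 m from the base axis. Payload 5.7 kg.
Tool frame: the origin (TCP) lies at the very end of the fingers, on their centre line; the grasp point (between the pads) lies 19 mm behind it; z points along the fingers, y is the direction in which the jaws open and shut (so a half turn about z gives the same grasp; the last joint's range is limited). The gripper opens to 85 mm and grips with 20 to 120 N. Pads are 22 mm wide; open, the fingers measure 114 mm over their backs; the gripper's body (76 mm by 85 mm) begins 54 mm behind the grasp point. The pads swing forward as they close: fully open they stand 13 mm farther back than shut.
Start: joints at [1.096, 0.359, 1.51, -0, 1.272, -0.115], TCP at [0.211, 0.562, 0.231] pointing down, gripper open.
Joint ranges: [-2.97, 2.97], [-1.01, 2.36], [0.21, 2.38], [-0.96, 4.11], [0.2, 2.71], [-2.98, 2.98]. Speed limits (rad/s): [2.39, 2.39, 3.14, 3.14, 3.14, 3.14].

## Interface

Orientations are given as a unit quaternion [w, x, y, z].
In Python, from rig import arm gives the robot as it stands.
- The arm moves only by the tool step_arm, never from a script. Its argument "commands" is one flat list of numbers, 5 for each row, row after row: the opening, from 0 (shut) to 1 (fully open), then the shift along the tool's x, y, z in mm, then the turn about the tool's z in degrees. In form: [grip, tx, ty, tz, yaw, grip, tx, ty, tz, yaw, ...]. A call has 1 to 10 rows; each row shifts and turns the pose as measured when the row begins, along the tool's axes as they then stand; what a row does not reach is not made up. A row lasts 1/8 s, in which the tool goes at most 62.5 mm and 10.7 degrees, less where a joint would pass 70% of its speed; a pose out of reach is approached as far as the arm can. A call with a gripper value outside its range is refused whole. The fingers move at their own pace and stop on an object; "newtons" is the grip in N (left out, the last holds). Time passes only in rows, so rows that do not move let the fingers close. It gives the time, the measured TCP pose, the force and the opening at its end, in the units of the state.
- arm.read_state(): the state, without advancing time (a new reading comes with each control period).
- arm.get_image(name): name is "scene" or "top" or "wrist"; returns a dict with "img" (480x640x3 uint8, red, green, blue), "mtx" (3x3 intrinsics, pixels), "extrinsics" (4x4, takes a point from world to camera coordinates). Camera axes: x right, y up, looking along -z (the intrinsics and any distortion apply to the point x, -y, -z); pixel columns grow to the right and rows downward; lengths in m; the calibration is good to about 2 mm. A picture is of the moment at which its call begins. There is no depth.
- arm.close_job(): hands the job in, once; it reports no verdict.
The state is a dict: "time_s": time; "joints": joint angles; "qvel": joint speeds; "joint_torque": joint torques, N m; "tcp_pos": TCP position; "eef_rot": TCP orientation; "ft_force": force on the tool from outside, world axes, zero at the start; "wrist_torque": the same for the moment, N m; "width": opening from 0.0 (shut) to 1.0 (fully open).
Only numpy, scipy, OpenCV 4.12 (cv2) and the standard library are available. Lean on these libraries where they do the work, as an engineer would, in place of code of your own. Each camera call takes 0.05 s, during which the arm holds its last target.

## Task

Pack the two lathe parts in the open wooden crate, heaviest lowest: set the iron foot block with the two lugs upright in the middle of the crate's floor without dropping it, then lay the rectangular plywood cover on top of it, grip up and lengthwise in the crate, so that it rests level on the iron and inside the walls. Leave the round iron flange where it is.

Things in the scene. Friction and masses are not known exactly. Their poses are not given: they have to be found in the camera images.
- foot_center (a point): Iron foot block of a small lathe, dark grey, 0.6 to 0.9 kg, grip it firmly (about 40 N): a body 54 (x) x 36 (y) x 40 (z) mm with a low lug, 28 long x 36 wide x 12 mm high with a bolt hole, at each end along x, so 110 x 36 mm over all. Stands on its flat base; flat bright top. This point is its centre, 20 mm above its underside; x runs along its length, z up. Take it across its 36 mm sides; they are plain from the base up.
- cover_grip (a point): Rectangular plywood cover, 0.1 kg: a plate 150 (x) x 100 (y) x 6 mm lying flat, with a dark wooden grip bar 70 (x) x 20 (y) x 30 mm (z) standing on the middle of its upper face, 36 mm high over all. This point is the centre of the grip bar, 21 mm above the plate's underside (15 mm above its upper face, 15 mm below the bar's top); x runs along its length, z up. Take it by the grip bar across its 20 mm.
- crate_in (a point): Open-topped wooden crate, fixed to the table, plain pale wood: outside 200 (x) x 160 (y) x 65 mm high, walls and floor 10 mm thick, so inside 180 x 140 x 55 mm deep. This point is the centre of its inner floor, 10 mm above the table; x runs along its length, z up. The cover fits lying flat only with its length along the crate's.
- flange_center (a point): Round iron flange, a bystander to leave alone: disc 80 mm across and 12 mm thick with a hub 38 mm across on top, 40 mm high over all. This point is its centre, 20 mm above the table.
Mind the look-alikes: they are no part of the job. Leave any blue or red look-alike of the part that bears foot_center alone.

How it is judged:
At the end, for the whole second after the job is handed in: Foot upright (10 deg) on the crate floor, within 30 mm of its middle each way; cover at rest on the foot, grip up, level within 10 deg, lengthwise within 17 deg, within 25 mm along and 30 mm across of the middle, grip centre 52 to 70 mm above the crate floor; both still (x of foot_center in the frame of crate_in between -0.03 and 0.03 m and y of foot_center in the frame of crate_in between -0.03 and 0.03 m and z of foot_center in the frame of crate_in between 0.012 and 0.028 m and angle between each of foot_center, cover_grip's own z axis and vertical below 0.17 rad and x of cover_grip in the frame of crate_in between -0.025 and 0.025 m and y of cover_grip in the frame of crate_in between -0.03 and 0.03 m and z of cover_grip in the frame of crate_in between 0.052 and 0.07 m and angle between the x axis of cover_grip and the x axis of crate_in, either way round below 0.3 rad and contact force between cover and foot above 0.1 N and linear speed of each of foot, cover below 0.02 m/s); the robot touches nothing.
It fails at once if the foot block is dropped into the crate: it moves faster than 0.7 m/s while inside it near the floor (linear speed of foot above 0.7 m/s and distance between foot_center and crate_in below 0.06 m).
It fails at once if the round iron flange is moved by more than 30 mm (distance of flange_center from where it was at the start of the episode above 0.03 m).
It also fails if it takes over 61 s, if anything falls off the work surface, if the arm or the gripper's body presses on something with over 40 N, if the wrist force passes 120 N, or if a joint passes its speed limit or range.

## Working session

There is one attempt and no reset: what is moved stays moved. The work goes in short steps, Python scripts to look and compute and a tool call to move; the robot and the scene stay as the last step left them, time stands still between calls to the robot, and variables do not carry over. Pictures are saved under pics/ and viewed, and the job is handed in when it is done.

Besides the shell and the picture viewer there is one more tool, called after ">>>" as name(argument=value, ...) on one line, values as JSON. step_arm: Moves the arm, as the interface text tells. Its arguments: {"type":"object","properties":{"commands":{"type":"array"},"newtons":{"type":"number"}},"required":["commands"]}

```bash
mkdir -p pics
python3 - <<'E'
from rig import arm
import cv2,pickle
print(arm.read_state())
for n in ("scene","top","wrist"):
    d=arm.get_image(n); pickle.dump(d,open(f"{n}0.pkl","wb")); cv2.imwrite(f"pics/{n}0.png",d["img"][:,:,::-1]); print(n,d["mtx"],d["extrinsics"].round(4))
E
```

```text
{'time_s': 0.0, 'joints': array([ 1.09588667e+00,  3.59509042e-01,  1.51143062e+00, -8.23377817e-06,
        1.27250509e+00, -1.15055164e-01]), 'qvel': array([ 0.00027212,  0.00143521, -0.00056839,  0.00022885,  0.00033373,
       -0.00036574]), 'joint_torque': array([ 3.87030101e-03, -5.27638435e+01, -2.78622061e+01,  2.12129152e-06,
        1.34346943e-02,  1.00659867e-05]), 'tcp_pos': array([0.2109545 , 0.56096564, 0.23045188]), 'eef_rot': array([-2.65459903e-04,  1.78956724e-01,  9.83856511e-01, -8.87194712e-04]), 'ft_force': array([1.2565154 , 0.03755003, 0.1910175 ]), 'wrist_torque': array([ 0.02395277,  0.02284979, -0.02273955]), 'width': 1.0031920761511366}
scene [[571.84705481   0.         322.91942915]
 [  0.         571.84705481 236.68313867]
 [  0.           0.           1.        ]] [[-0.0511  0.9987 -0.0047 -0.0569]
 [-0.699  -0.0325  0.7144  0.3049]
 [ 0.7133  0.0398  0.6997 -1.5585]
 [ 0.      0.      0.      1.    ]]
top [[464.54975942   0.         307.35866993]
 [  0.         464.54975942 240.46266216]
 [  0.           0.           1.        ]] [[ 0.0058 -0.9994 -0.0343  0.0968]
 [ 0.9994  0.0047  0.0346 -0.4913]
 [-0.0344 -0.0345  0.9988 -0.8829]
 [ 0.      0.      0.      1.    ]]
wrist [[429.00370141   0.         322.575936  ]
 [  0.         429.00370141 245.01224265]
 [  0.           0.           1.        ]] [[ 0.3525  0.9358 -0.0016 -0.5991]
 [-0.9026  0.3396 -0.2645  0.0343]
 [-0.247   0.0946  0.9644 -0.3791]
 [ 0.      0.      0.      1.    ]]
```

View pics/scene0.png

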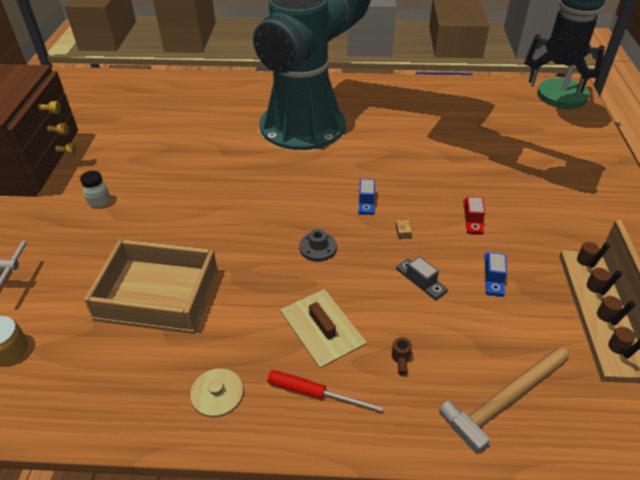

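View pics/top0.png

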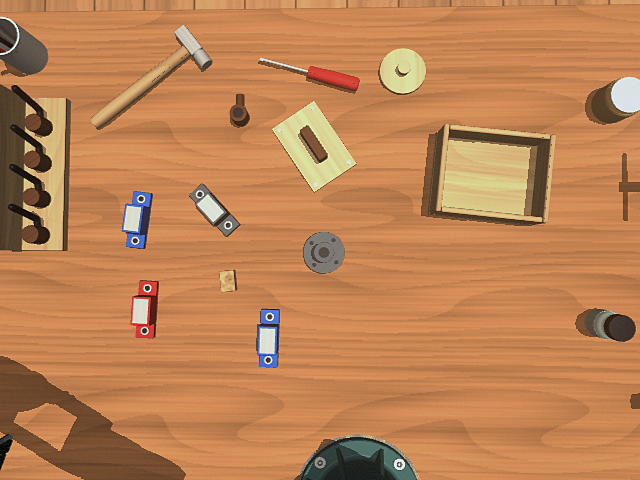

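View pics/wrist0.png

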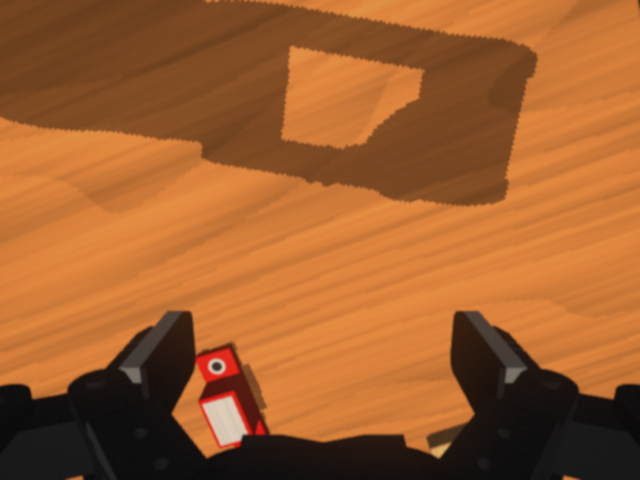

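Candidates for the foot in the top view are grey (214,210), blue (137,219), blue (268,338) and red (145,309). Only the grey one fits "dark grey iron". For the cover, the rectangular plate with a dark grip is at (314,146); the round lid at (402,71) is not it. The crate is at (492,174) and the flange at (323,252). Next I'll take an enlarged crop and measure.

```bash
cat > h.py <<'E'
import numpy as np,cv2,pickle
def ray(d,px,z):
    E=np.array(d["extrinsics"]);K=np.array(d["mtx"]);R=E[:3,:3];t=E[:3,3]
    p=np.atleast_2d(np.array(px,float)); c=np.c_[(p[:,0]-K[0,2])/K[0,0],-(p[:,1]-K[1,2])/K[1,1],-np.ones(len(p))]
    w=c@R; o=-R.T@t; s=(z-o[2])/w[:,2]; return o+w*s[:,None]
def proj(d,P):
    E=np.array(d["extrinsics"]);K=np.array(d["mtx"]); c=np.atleast_2d(P)@E[:3,:3].T+E[:3,3]
    return np.c_[K[0,0]*c[:,0]/-c[:,2]+K[0,2],-K[1,1]*c[:,1]/-c[:,2]+K[1,2]]
def quad(d,mask,z,name):
    cs,_=cv2.findContours(mask.astype(np.uint8),cv2.RETR_EXTERNAL,cv2.CHAIN_APPROX_NONE)
    c=max(cs,key=cv2.contourArea); w=ray(d,c[:,0,:],z)[:,:2]
    r=cv2.minAreaRect((w*1000).astype(np.float32)); b=cv2.boxPoints(r)
    m=cv2.moments(c); cen=ray(d,[[m['m10']/m['m00'],m['m01']/m['m00']]],z)[0]
    e=[b[1]-b[0],b[2]-b[1]]; L=max(e,key=np.linalg.norm); ang=np.degrees(np.arctan2(L[1],L[0]))
    ang=(ang+90)%180-90
    print(name,'px',(m['m10']/m['m00'],m['m01']/m['m00']),'rect c',np.round(r[0],1),'size',np.round(r[1],1),'long axis deg',round(ang,1),'centroid',(cen*1000).round(1))
    return np.array(r[0]),ang
def roi(img,x0,x1,y0,y1):
    m=np.zeros(img.shape[:2],bool); m[y0:y1,x0:x1]=1; return m
E
python3 - <<'E'
from h import *
d=pickle.load(open('top0.pkl','rb'));im=d['img'];s=pickle.load(open('scene0.pkl','rb'))
a=cv2.resize(im[170:250,175:255],(400,400),interpolation=cv2.INTER_CUBIC); b=cv2.resize(im[95:195,264:364],(400,400),interpolation=cv2.INTER_CUBIC)
cv2.imwrite('pics/crop.png',np.hstack([a,b])[:,:,::-1])
cv2.imwrite('pics/crate.png',cv2.resize(im[110:235,415:565],(750,625)[:2] if 0 else (720,600),interpolation=cv2.INTER_CUBIC)[:,:,::-1])
hsv=cv2.cvtColor(im,cv2.COLOR_RGB2HSV);H,S,V=[hsv[...,i].astype(int) for i in range(3)]
R=roi(im,180,250,175,245)
quad(d,R&(S<60)&(V>150),.04,'foot top')
quad(d,R&(S<90),.012,'foot all@12')
R=roi(im,262,365,92,200)
print('hsv plate',hsv[130,295],hsv[165,325],'bar',hsv[146,314],'table',hsv[200,290],'flange',hsv[265,310])
quad(d,R&(V<110),.036,'bar@36')
quad(d,R&((S<125)|(V<110)),.006,'plate@6')
quad(d,roi(im,295,355,225,280)&(S<90),.012,'flange')
E
```

```text
foot top px (209.9815340909091, 207.80303030303028) rect c [550.3 281.5] size [46.9 28.9] long axis deg 42.9 centroid [550.2 281.5  40. ]
foot all@12 px (207.5527798187607, 203.90007347538574) rect c [560.4 293.1] size [76.4 38.5] long axis deg 42.2 centroid [560.7 293.3  12. ]
hsv plate [ 30  73 220] [ 31  73 223] bar [ 11 147 123] table [ 13 148 204] flange [ 12  26 129]
bar@36 px (313.43950617283946, 150.57530864197528) rect c [667.2  93.4] size [72.5 18.7] long axis deg 43.7 centroid [658.9  88.   36. ]
plate@6 px (313.3517512077294, 146.1530365769496) rect c [674.5  89. ] size [150.8 102.2] long axis deg 33.8 centroid [674.4  88.9   6. ]
flange px (323.38409738409734, 252.10852110852107) rect c [468.8  68.3] size [76.6 78.5] long axis deg -89.6 centroid [468.5  68.5  12. ]
```

View pics/crop.png

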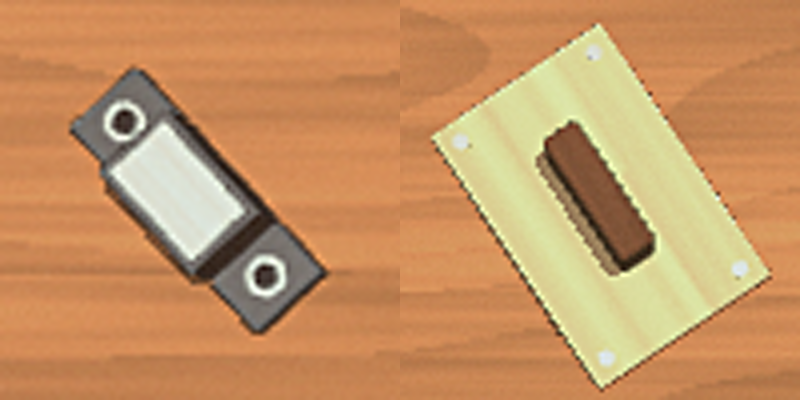

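View pics/crate.png

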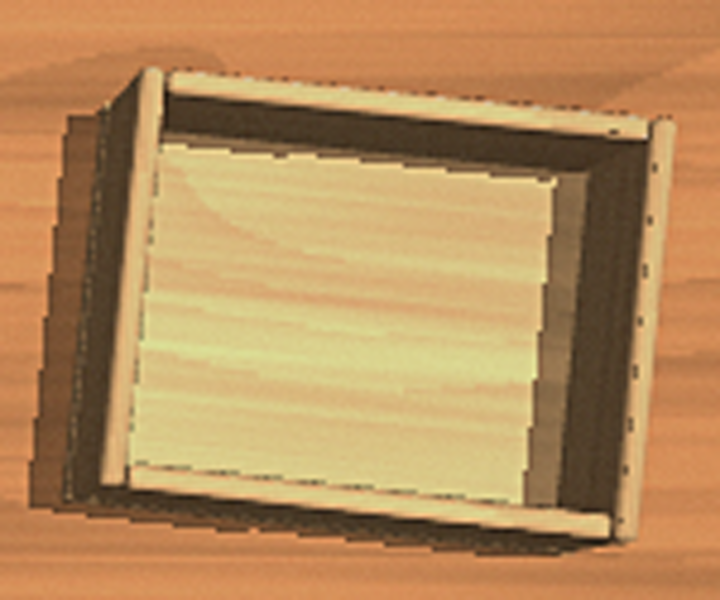

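The crop confirms the grey foot with two lugs and bolt holes, and the rectangular plate with the dark bar. The crate picture shows all four rim corners. Next I'll check the holes and crate corners against the given sizes and the scene view.

Run:
```python
from h import *
d=pickle.load(open('top0.pkl','rb'));im=d['img'];s=pickle.load(open('scene0.pkl','rb'))
h=ray(d,[[175+124/5,170+120/5],[175+265/5,170+276/5]],.012)[:,:2]*1000
v=h[0]-h[1];print('holes',h.round(1),h.mean(0).round(1),np.linalg.norm(v).round(1),np.degrees(np.arctan2(v[1],v[0])).round(1))
c=ray(d,np.array([[150,68],[672,120],[630,540],[110,487]])/4.8+[415,110],.065)[:,:2]*1000
print('crate',c.round(1),c.mean(0).round(1))
for i in range(4):
    v=c[(i+1)%4]-c[i];print(np.linalg.norm(v).round(1),np.degrees(np.arctan2(v[1],v[0])).round(1))
b=ray(d,np.array([[574,120],[656,237],[622,270],[540,152]])/4.*[1,1]+[264-100,95],.036)[:,:2]*1000
print('bar',b.round(1))
vis=s['img'].copy()
cc=c.mean(0)
P=[[550,281.5,40],[674.5,89,6],[674.5,89,36],[468.5,68.5,40],[cc[0],cc[1],10]]+[list(q)+[65] for q in c]
for p in proj(s,np.array(P)/1000): cv2.circle(vis,tuple(int(round(x)) for x in p),2,(255,0,255),-1)
cv2.imwrite('pics/chk.png',vis[150:400,60:520,::-1].repeat(1,0))
hsv=cv2.cvtColor(im,cv2.COLOR_RGB2HSV);H,S,V=[hsv[...,i].astype(int) for i in range(3)]
quad(d,roi(im,290,340,120,170)&(S>120)&(V>95)&(V<150),.036,'bar top')
```

```text
holes [[579.9 308.7]
 [519.5 252.9]] [549.7 280.8] 82.3 42.7
crate [[ 699.6 -151.6]
 [ 679.3 -343.8]
 [ 522.7 -326.7]
 [ 541.9 -136.1]] [ 610.9 -239.6]
193.3 -96.0
157.5 173.7
191.5 84.3
158.5 -5.6
bar [[707.4  99.5]
 [651.9  60.7]
 [636.3  76.6]
 [692.3 115.4]]
bar top px (313.1295991213619, 142.17682591982427) rect c [674.7  88.7] size [67.4 17.7] long axis deg 33.6 centroid [674.8  88.7  36. ]
```

View pics/chk.png

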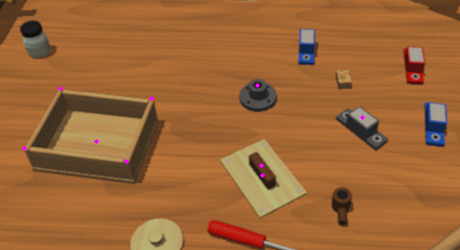

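Foot, cover and flange agree across both views and match the sizes given. Crate centre is (611,-239) with its long axis at 84.3°; my corner picks came out 193 mm instead of 200 mm, so I'll refine that from the wrist camera. Now to plan the approach.

```bash
cat > plan.py <<'E'
import numpy as np,sys
from rig import arm
def pose():
    s=arm.read_state();w,x,y,z=s['eef_rot']
    X=np.array([1-2*(y*y+z*z),2*(x*y+w*z)]); 
    Y=np.array([2*(x*y-w*z),1-2*(x*x+z*z)])
    Zt=[2*(x*z+w*y),2*(y*z-w*x),1-2*(x*x+y*y)]
    return s,np.array(s['tcp_pos'])*1000,np.degrees(np.arctan2(Y[1],Y[0])),Zt
def plan(x,y,z,tya,n):
    s,p,a,Z=pose(); d=np.array([x,y,z])-p; dy=(tya-a+180)%360-180
    print('t',round(s['time_s'],2),'tcp',p.round(1),'ty ang',round(a,1),'tool z',np.round(Z,3),'q6',round(np.degrees(s['joints'][5]),1),'w',round(s['width'],3),'F',np.round(s['ft_force'],1))
    print('need xyz',d.round(1),'world yaw',round(dy,1))
    for i in range(n):
        b=np.radians(a+dy*i/n); ty=np.array([np.cos(b),np.sin(b)]); tx=np.array([-ty[1],ty[0]])
        tx=np.array([-np.sin(b),np.cos(b)]) # x = y x z(down)
        v=d/n; print([round(v[:2]@tx,1),round(v[:2]@ty,1),round(-v[2],1),round(-dy/n,2)])
if __name__=='__main__': plan(*[float(v) for v in sys.argv[1:5]],int(sys.argv[5]))
E
python3 plan.py 550 281.3 170 -47.2 12
```

```text
t 0.15 tcp [211.  561.1 230.6] ty ang 69.4 tool z [-0.001 -0.001 -1.   ] q6 -6.6 w 1.001 F [-0.6 -0.3 -0. ]
need xyz [ 339.  -279.8  -60.6] world yaw -116.6
[np.float64(-34.7), np.float64(-11.9), np.float64(5.1), np.float64(9.72)]
[np.float64(-36.2), np.float64(-5.9), np.float64(5.1), np.float64(9.72)]
[np.float64(-36.6), np.float64(0.3), np.float64(5.1), np.float64(9.72)]
[np.float64(-36.0), np.float64(6.5), np.float64(5.1), np.float64(9.72)]
[np.float64(-34.4), np.float64(12.5), np.float64(5.1), np.float64(9.72)]
[np.float64(-31.8), np.float64(18.1), np.float64(5.1), np.float64(9.72)]
[np.float64(-28.3), np.float64(23.2), np.float64(5.1), np.float64(9.72)]
[np.float64(-24.0), np.float64(27.7), np.float64(5.1), np.float64(9.72)]
[np.float64(-19.0), np.float64(31.3), np.float64(5.1), np.float64(9.72)]
[np.float64(-13.4), np.float64(34.1), np.float64(5.1), np.float64(9.72)]
[np.float64(-7.5), np.float64(35.9), np.float64(5.1), np.float64(9.72)]
[np.float64(-1.3), np.float64(36.6), np.float64(5.1), np.float64(9.72)]
```

>>> step_arm(commands=[1, -34.7, -12, 5, 9.7, 1, -36, -6, 5, 9.7, 1, -36.6, 0, 5, 9.7, 1, -36, 6.5, 5, 9.7, 1, -34.4, 12.5, 5, 9.7, 1, -31.8, 18, 5, 9.7, 1, -28.3, 23, 5, 9.7, 1, -24, 27.7, 5, 9.7, 1, -19, 31.3, 5, 9.7, 1, -13.4, 34, 5, 9.7], newtons=40)

```text
time_s: 1.4
tcp_pos: [0.4927, 0.3153, 0.1768]
eef_rot: [0.0, 0.868, 0.496, -0.002]
ft_force: [-1.3, -0.3, -0.7]
width: 1.003
```

```bash
python3 plan.py 550 281.3 170 -47.2 5
```

```text
t 1.4 tcp [492.7 315.3 176.8] ty ang -30.5 tool z [-0.004 -0.002 -1.   ] q6 56.4 w 1.003 F [-1.3 -0.3 -0.7]
need xyz [ 57.3 -34.   -6.8] world yaw -16.7
[np.float64(-0.1), np.float64(13.3), np.float64(1.4), np.float64(3.34)]
[np.float64(0.7), np.float64(13.3), np.float64(1.4), np.float64(3.34)]
[np.float64(1.5), np.float64(13.2), np.float64(1.4), np.float64(3.34)]
[np.float64(2.3), np.float64(13.1), np.float64(1.4), np.float64(3.34)]
[np.float64(3.0), np.float64(13.0), np.float64(1.4), np.float64(3.34)]
```

>>> step_arm(commands=[0.85, 0, 13.3, 1.4, 3.4, 0.85, 0.7, 13.3, 1.4, 3.4, 0.85, 1.5, 13.2, 1.4, 3.4, 0.85, 2.3, 13.1, 1.4, 3.4, 0.85, 3, 13, 1.4, 3.4, 0.85, 0, 0, 0, 0])

```text
time_s: 2.15
tcp_pos: [0.5522, 0.2763, 0.1668]
eef_rot: [0.001, 0.935, 0.355, -0.004]
ft_force: [0.5, 0.8, 0.1]
width: 0.852
```

```bash
python3 plan.py 550 281.3 60 -47.2 4
python3 - <<'E'
from rig import arm
import cv2,pickle
from h import *
d=arm.get_image("wrist"); pickle.dump(d,open("wrist1.pkl","wb"))
v=d['img'].copy()
# expected foot top corners
a=np.radians(42.8);X=np.array([np.cos(a),np.sin(a),0]);Y=np.array([-X[1],X[0],0])
for q in [(27,18),(-27,18),(-27,-18),(27,-18),(0,0)]:
    p=proj(d,(np.array([550,281.3,40])+q[0]*X+q[1]*Y)/1000)[0]; cv2.circle(v,(int(p[0]),int(p[1])),3,(255,0,255),-1)
cv2.imwrite("pics/wrist1.png",v[:,:,::-1])
E
```

```text
t 2.15 tcp [552.2 276.3 166.8] ty ang -48.4 tool z [-0.008 -0.005 -1.   ] q6 68.7 w 0.852 F [0.5 0.8 0.1]
need xyz [  -2.2    5.  -106.8] world yaw 1.2
[np.float64(0.4), np.float64(-1.3), np.float64(26.7), np.float64(-0.3)]
[np.float64(0.4), np.float64(-1.3), np.float64(26.7), np.float64(-0.3)]
[np.float64(0.4), np.float64(-1.3), np.float64(26.7), np.float64(-0.3)]
[np.float64(0.4), np.float64(-1.3), np.float64(26.7), np.float64(-0.3)]
```

View pics/wrist1.png

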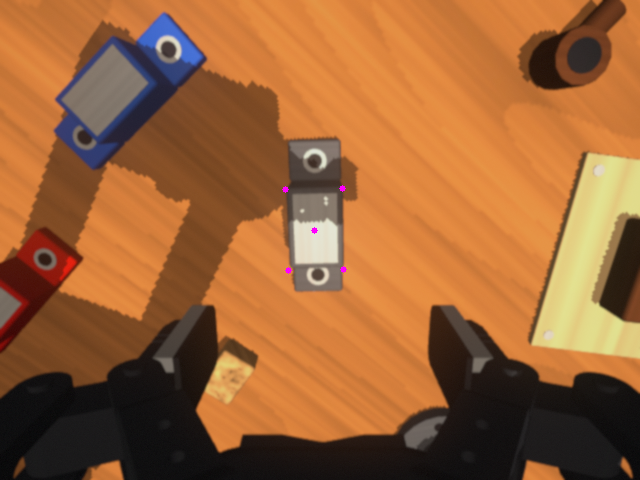

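The wrist view shows the grey foot centred at (315,230), with my predicted corners within about 2 mm of its top edges. Descending.

>>> step_arm(commands=[0.85, 0.5, -1.3, 27, -0.3, 0.85, 0.5, -1.3, 27, -0.3, 0.85, 0.4, -1.3, 27, -0.3, 0.85, 0.4, -1.3, 25, -0.3, 0.85, 0, 0, 0, 0])

```text
time_s: 2.82
tcp_pos: [0.5457, 0.2835, 0.059]
eef_rot: [0.0, 0.929, 0.369, -0.005]
ft_force: [-0.2, -0.2, -0.5]
width: 0.846
```

```bash
python3 plan.py 550 281.3 6 -47.2 4
```

```text
t 2.83 tcp [545.7 283.5  59. ] ty ang -46.7 tool z [-0.009 -0.003 -1.   ] q6 67.7 w 0.846 F [-0.2 -0.2 -0.5]
need xyz [  4.3  -2.2 -53. ] world yaw -0.5
[np.float64(0.4), np.float64(1.1), np.float64(13.2), np.float64(0.14)]
[np.float64(0.4), np.float64(1.1), np.float64(13.2), np.float64(0.14)]
[np.float64(0.4), np.float64(1.1), np.float64(13.2), np.float64(0.14)]
[np.float64(0.4), np.float64(1.1), np.float64(13.2), np.float64(0.14)]
```

>>> step_arm(commands=[0.8, 0.5, 1, 13, 0, 0.8, 0.5, 1, 13, 0, 0.8, 0.5, 1, 13, 0, 0.8, 0.5, 1, 10, 0, 0.8, 0, 0, 0, 0])

```text
time_s: 3.45
tcp_pos: [0.5512, 0.2827, 0.0091]
eef_rot: [-0.0, 0.929, 0.37, -0.003]
ft_force: [0.5, -0.3, 0.2]
width: 0.799
```

```bash
python3 plan.py 550 281.3 6 -47.2 2
```

```text
t 3.45 tcp [551.2 282.7   9.1] ty ang -46.6 tool z [-0.005 -0.002 -1.   ] q6 67.4 w 0.799 F [ 0.5 -0.3  0.2]
need xyz [-1.2 -1.4 -3.1] world yaw -0.6
[np.float64(-0.9), np.float64(0.1), np.float64(1.5), np.float64(0.3)]
[np.float64(-0.9), np.float64(0.1), np.float64(1.5), np.float64(0.3)]
```

>>> step_arm(commands=[0.8, -1, 0, 2.5, 0.5, 0.5, 0, 0, 0, 0, 0.2, 0, 0, 0, 0, 0.2, 0, 0, 0, 0, 0.2, 0, 0, 0, 0, 0.2, 0, 0, 0, 0, 0.2, 0, 0, 0, 0], newtons=45)

```text
time_s: 4.32
tcp_pos: [0.5512, 0.2821, 0.0072]
eef_rot: [0.0, 0.931, 0.365, -0.002]
ft_force: [0.0, 0.7, -3.0]
width: 0.413
```

```bash
python3 plan.py 550 281.3 90 -47.2 4
```

```text
t 4.33 tcp [551.2 282.1   7.2] ty ang -47.1 tool z [-0.004 -0.002 -1.   ] q6 67.9 w 0.413 F [ 0.   0.7 -3. ]
need xyz [-1.2 -0.8 82.8] world yaw -0.1
[np.float64(-0.3), np.float64(-0.1), np.float64(-20.7), np.float64(0.02)]
[np.float64(-0.3), np.float64(-0.1), np.float64(-20.7), np.float64(0.02)]
[np.float64(-0.3), np.float64(-0.1), np.float64(-20.7), np.float64(0.02)]
[np.float64(-0.3), np.float64(-0.1), np.float64(-20.7), np.float64(0.02)]
```

Width 0.413 × 85 ≈ 35 mm, so the foot is held across its 36 mm. Lifting.

>>> step_arm(commands=[0.2, 0, 0, -10, 0, 0.2, 0, 0, -20, 0, 0.2, 0, 0, -30, 0, 0.2, 0, 0, -35, 0, 0.2, 0, 0, -35, 0, 0.2, 0, 0, -20, 0, 0.2, 0, 0, 0, 0])

```text
time_s: 5.2
tcp_pos: [0.5457, 0.2804, 0.1591]
eef_rot: [-0.0, 0.931, 0.366, -0.009]
ft_force: [-0.3, -0.1, -7.6]
width: 0.415
```

```bash
python3 plan.py 611 -239 180 -5.7 16
```

```text
t 5.2 tcp [545.7 280.4 159.1] ty ang -47.1 tool z [-0.017 -0.006 -1.   ] q6 67.9 w 0.415 F [-0.3 -0.1 -7.6]
need xyz [  65.3 -519.4   20.9] world yaw 41.4
[np.float64(-19.1), np.float64(26.6), np.float64(-1.3), np.float64(-2.59)]
[np.float64(-20.3), np.float64(25.7), np.float64(-1.3), np.float64(-2.59)]
[np.float64(-21.4), np.float64(24.7), np.float64(-1.3), np.float64(-2.59)]
[np.float64(-22.5), np.float64(23.7), np.float64(-1.3), np.float64(-2.59)]
[np.float64(-23.6), np.float64(22.7), np.float64(-1.3), np.float64(-2.59)]
[np.float64(-24.6), np.float64(21.6), np.float64(-1.3), np.float64(-2.59)]
[np.float64(-25.5), np.float64(20.5), np.float64(-1.3), np.float64(-2.59)]
[np.float64(-26.4), np.float64(19.3), np.float64(-1.3), np.float64(-2.59)]
[np.float64(-27.3), np.float64(18.1), np.float64(-1.3), np.float64(-2.59)]
[np.float64(-28.0), np.float64(16.8), np.float64(-1.3), np.float64(-2.59)]
[np.float64(-28.8), np.float64(15.6), np.float64(-1.3), np.float64(-2.59)]
[np.float64(-29.5), np.float64(14.2), np.float64(-1.3), np.float64(-2.59)]
[np.float64(-30.1), np.float64(12.9), np.float64(-1.3), np.float64(-2.59)]
[np.float64(-30.6), np.float64(11.5), np.float64(-1.3), np.float64(-2.59)]
[np.float64(-31.1), np.float64(10.1), np.float64(-1.3), np.float64(-2.59)]
[np.float64(-31.5), np.float64(8.7), np.float64(-1.3), np.float64(-2.59)]
```

>>> step_arm(commands=[0.2, -19, 26.6, -1.3, -2.6, 0.2, -20.3, 25.7, -1.3, -2.6, 0.2, -21.4, 24.7, -1.3, -2.6, 0.2, -22.5, 23.7, -1.3, -2.6, 0.2, -23.6, 22.7, -1.3, -2.6, 0.2, -24.6, 21.6, -1.3, -2.6, 0.2, -25.5, 20.5, -1.3, -2.6, 0.2, -26.4, 19.3, -1.3, -2.6, 0.2, -27.3, 18, -1.3, -2.6, 0.2, -28, 16.8, -1.3, -2.6])

```text
time_s: 6.45
tcp_pos: [0.5769, -0.0512, 0.1581]
eef_rot: [-0.01, 0.819, 0.574, -0.02]
ft_force: [0.4, 0.4, -7.7]
width: 0.418
```

```bash
python3 plan.py 611 -239 180 -5.7 9
```

```text
t 6.45 tcp [576.9 -51.2 158.1] ty ang -20.0 tool z [-0.045 -0.006 -0.999] q6 9.0 w 0.418 F [ 0.4  0.4 -7.7]
need xyz [  34.1 -187.8   21.9] world yaw 14.3
[np.float64(-18.3), np.float64(10.7), np.float64(-2.4), np.float64(-1.59)]
[np.float64(-18.6), np.float64(10.2), np.float64(-2.4), np.float64(-1.59)]
[np.float64(-18.9), np.float64(9.7), np.float64(-2.4), np.float64(-1.59)]
[np.float64(-19.1), np.float64(9.1), np.float64(-2.4), np.float64(-1.59)]
[np.float64(-19.4), np.float64(8.6), np.float64(-2.4), np.float64(-1.59)]
[np.float64(-19.6), np.float64(8.1), np.float64(-2.4), np.float64(-1.59)]
[np.float64(-19.8), np.float64(7.5), np.float64(-2.4), np.float64(-1.59)]
[np.float64(-20.0), np.float64(7.0), np.float64(-2.4), np.float64(-1.59)]
[np.float64(-20.2), np.float64(6.4), np.float64(-2.4), np.float64(-1.59)]
```

```bash
python3 plan.py 611 -239 150 -5.7 4
```

```text
t 6.45 tcp [576.9 -51.2 158.1] ty ang -20.0 tool z [-0.045 -0.006 -0.999] q6 9.0 w 0.418 F [ 0.4  0.4 -7.7]
need xyz [  34.1 -187.8   -8.1] world yaw 14.3
[np.float64(-41.2), np.float64(24.1), np.float64(2.0), np.float64(-3.58)]
[np.float64(-42.6), np.float64(21.5), np.float64(2.0), np.float64(-3.58)]
[np.float64(-43.9), np.float64(18.8), np.float64(2.0), np.float64(-3.58)]
[np.float64(-45.0), np.float64(16.0), np.float64(2.0), np.float64(-3.58)]
```

>>> step_arm(commands=[0.2, -41, 24, 0, -3.6, 0.2, -42.5, 21.5, 0, -3.6, 0.2, -44, 18.8, 0, -3.6, 0.2, -42, 14, 0, -3.6, 0.2, 0, 0, 0, 0])

```text
time_s: 7.08
tcp_pos: [0.6053, -0.2416, 0.1482]
eef_rot: [-0.019, 0.738, 0.674, -0.021]
ft_force: [-0.2, 0.3, -8.4]
width: 0.412
```

```bash
python3 plan.py 611 -239 50 -5.7 2;python3 - <<'E'
from rig import arm
import cv2,pickle
from h import *
for n in ("wrist","top"):
    d=arm.get_image(n); pickle.dump(d,open(n+"2.pkl","wb"))
    v=d['img'].copy()
    a=np.radians(84.3);X=np.array([np.cos(a),np.sin(a),0]);Y=np.array([-X[1],X[0],0])
    for z,hx,hy in((65,100,80),(10,90,70)):
      for sx,sy in [(1,1),(-1,1),(-1,-1),(1,-1)]:
        p=proj(d,(np.array([611,-239,z])+sx*hx*X+sy*hy*Y)/1000)[0]; cv2.circle(v,(int(round(p[0])),int(round(p[1]))),2,(255,0,255) if z>20 else (0,255,255),-1)
    if n=="top": v=cv2.resize(v[100:240,400:590],None,fx=4,fy=4)
    cv2.imwrite(f"pics/{n}2.png",v[:,:,::-1])
E
```

```text
t 7.08 tcp [ 605.3 -241.6  148.2] ty ang -5.2 tool z [-0.057 -0.001 -0.998] q6 -21.2 w 0.412 F [-0.2  0.3 -8.4]
need xyz [  5.7   2.6 -98.2] world yaw -0.5
[np.float64(1.5), np.float64(2.7), np.float64(49.1), np.float64(0.24)]
[np.float64(1.6), np.float64(2.7), np.float64(49.1), np.float64(0.24)]
```

View pics/wrist2.png

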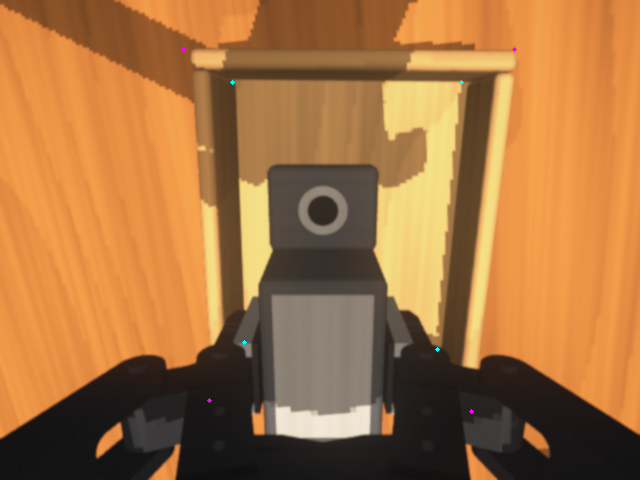

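View pics/top2.png

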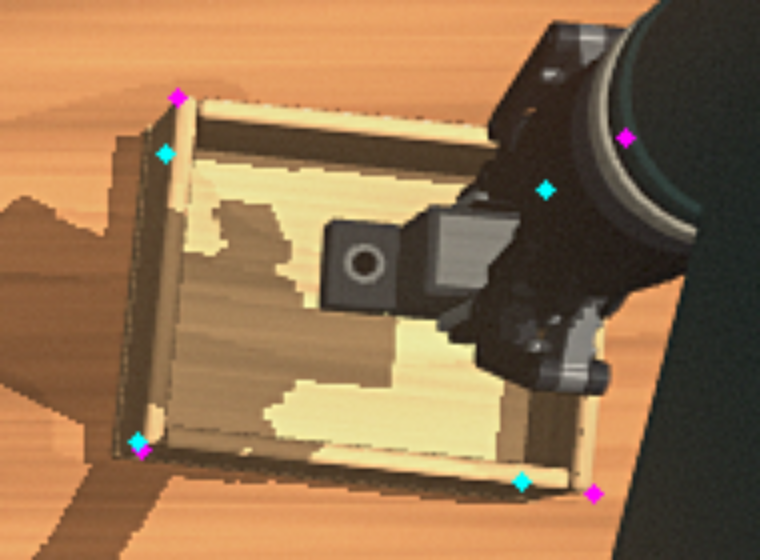

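The wrist view shows the held foot over the crate floor. Predicted crate rim corners are within 3-5 px of the actual ones, about 2 mm. The tool sags about 3° under load, which is fine for setting down. Lowering carefully.

>>> step_arm(commands=[0.2, 0.8, 4, 25, 0, 0.2, 0.8, 4, 25, 0, 0.2, 0.7, 3, 25, 0, 0.2, 0, 2, 13, 0])

```text
time_s: 7.68
tcp_pos: [0.6101, -0.2297, 0.0558]
eef_rot: [-0.023, 0.737, 0.675, -0.021]
ft_force: [-0.7, -0.1, -7.4]
width: 0.414
```

```bash
python3 plan.py 612 -239 18 -5.7 1
```

```text
t 7.67 tcp [ 610.1 -229.7   55.8] ty ang -5.0 tool z [-0.063  0.006 -0.998] q6 -20.2 w 0.414 F [-0.7 -0.1 -7.4]
need xyz [  1.9  -9.3 -37.8] world yaw -0.7
[np.float64(-9.1), np.float64(2.7), np.float64(37.8), np.float64(0.71)]
```

>>> step_arm(commands=[0.2, -4, 2, 9, 0, 0.2, -3, 1, 7, 0, 0.2, -2, 1, 5, 0])

```text
time_s: 8.05
tcp_pos: [0.6123, -0.2381, 0.0337]
eef_rot: [-0.024, 0.736, 0.676, -0.021]
ft_force: [-0.8, 0.3, -8.8]
width: 0.413
```

```bash
python3 plan.py 612 -239 18 -5.7 1
```

```text
t 8.05 tcp [ 612.3 -238.1   33.7] ty ang -4.9 tool z [-0.063  0.006 -0.998] q6 -20.8 w 0.413 F [-0.8  0.3 -8.8]
need xyz [ -0.3  -0.9 -15.7] world yaw -0.8
[np.float64(-1.0), np.float64(-0.2), np.float64(15.7), np.float64(0.8)]
```

>>> step_arm(commands=[0.2, 0, 0.5, 4, 0, 0.2, 0, 0.2, 4, 0, 0.2, 0, 0.2, 3, 0])

```text
time_s: 8.43
tcp_pos: [0.6133, -0.239, 0.0231]
eef_rot: [-0.022, 0.737, 0.676, -0.021]
ft_force: [0.0, 0.3, -8.6]
width: 0.413
```

```bash
python3 plan.py 612 -239 18 -5.7 1
```

```text
t 8.43 tcp [ 613.3 -239.    23.1] ty ang -4.9 tool z [-0.061  0.005 -0.998] q6 -20.8 w 0.413 F [ 0.   0.3 -8.6]
need xyz [-1.3  0.  -5.1] world yaw -0.8
[np.float64(-0.1), np.float64(-1.3), np.float64(5.1), np.float64(0.75)]
```

>>> step_arm(commands=[0.2, 0, 0, 2, 0, 0.2, 0, 0, 2, 0])

```text
time_s: 8.68
tcp_pos: [0.6132, -0.239, 0.019]
eef_rot: [-0.022, 0.737, 0.676, -0.021]
ft_force: [-0.0, 0.7, -7.3]
width: 0.417
```

>>> step_arm(commands=[0.2, 0, 0, 1.5, 0])

```text
time_s: 8.8
tcp_pos: [0.6132, -0.2389, 0.0182]
eef_rot: [-0.022, 0.737, 0.676, -0.021]
ft_force: [-2.7, 2.8, 7.6]
width: 0.415
```

Contact confirmed: force went from -7.3 to +7.6 N at TCP height 18 mm. Releasing.

>>> step_arm(commands=[0.45, 0, 0, 0, 0, 0.5, 0, 0, 0, 0, 0.6, 0, 0, 0, 0, 0.65, 0, 0, 0, 0, 0.65, 0, 0, 0, 0])

```text
time_s: 9.43
tcp_pos: [0.6159, -0.2404, 0.0209]
eef_rot: [-0.019, 0.737, 0.676, -0.02]
ft_force: [-0.0, 0.1, -0.2]
width: 0.646
```

>>> step_arm(commands=[0.65, 0, 0, -15, 0, 0.65, 0, 0, -25, 0, 0.65, 0, 0, -40, 0, 0.65, 0, 0, -50, 0, 0.65, 0, 0, -30, 0])

```text
time_s: 10.05
tcp_pos: [0.6238, -0.2401, 0.1864]
eef_rot: [-0.021, 0.737, 0.676, -0.02]
ft_force: [-0.1, -0.3, -0.5]
width: 0.65
```

```bash
python3 plan.py 674.6 88.9 160 -56.3 8
```

```text
t 10.05 tcp [ 623.8 -240.1  186.4] ty ang -4.9 tool z [-0.058  0.004 -0.998] q6 -20.9 w 0.65 F [-0.1 -0.3 -0.5]
need xyz [ 50.8 329.  -26.4] world yaw -51.4
[np.float64(41.5), np.float64(2.8), np.float64(3.3), np.float64(6.42)]
[np.float64(41.6), np.float64(-1.9), np.float64(3.3), np.float64(6.42)]
[np.float64(41.1), np.float64(-6.5), np.float64(3.3), np.float64(6.42)]
[np.float64(40.1), np.float64(-11.1), np.float64(3.3), np.float64(6.42)]
[np.float64(38.6), np.float64(-15.5), np.float64(3.3), np.float64(6.42)]
[np.float64(36.6), np.float64(-19.7), np.float64(3.3), np.float64(6.42)]
[np.float64(34.2), np.float64(-23.7), np.float64(3.3), np.float64(6.42)]
[np.float64(31.4), np.float64(-27.4), np.float64(3.3), np.float64(6.42)]
```

>>> step_arm(commands=[0.65, 41.5, 2.8, 2, 6.4, 0.65, 41.6, -2, 2, 6.4, 0.65, 41, -6.5, 2, 6.4, 0.65, 40, -11, 2, 6.4, 0.65, 38.6, -15.5, 2, 6.4, 0.65, 36.6, -19.7, 2, 6.4, 0.65, 34, -23.7, 2, 6.4])

```text
time_s: 10.92
tcp_pos: [0.6763, 0.0502, 0.1837]
eef_rot: [-0.006, 0.944, 0.33, -0.019]
ft_force: [1.5, -0.2, -0.1]
width: 0.649
```

```bash
python3 plan.py 674.6 88.9 150 -56.3 2
python3 - <<'E'
from rig import arm
import cv2,pickle
from h import *
d=arm.get_image("top"); pickle.dump(d,open("top3.pkl","wb")); v=d['img']
cv2.imwrite("pics/top3.png",cv2.resize(v[100:240,400:590],None,fx=4,fy=4)[:,:,::-1])
hsv=cv2.cvtColor(v,cv2.COLOR_RGB2HSV);S,V=hsv[...,1].astype(int),hsv[...,2].astype(int)
quad(d,roi(v,440,550,130,220)&(S<60)&(V>150),.05,'foot top in crate')
E
```

```text
t 10.93 tcp [676.3  50.2 183.7] ty ang -51.5 tool z [-0.04  -0.002 -0.999] q6 50.1 w 0.649 F [ 1.5 -0.2 -0.1]
need xyz [ -1.7  38.7 -33.7] world yaw -4.8
[np.float64(11.4), np.float64(-15.7), np.float64(16.9), np.float64(2.38)]
[np.float64(10.7), np.float64(-16.1), np.float64(16.9), np.float64(2.38)]
foot top in crate px (500.37084548104957, 174.79572400388724) rect c [ 610.  -255.4] size [90.6 45.4] long axis deg 83.8 centroid [ 610.6 -252.7   50. ]
```

View pics/top3.png

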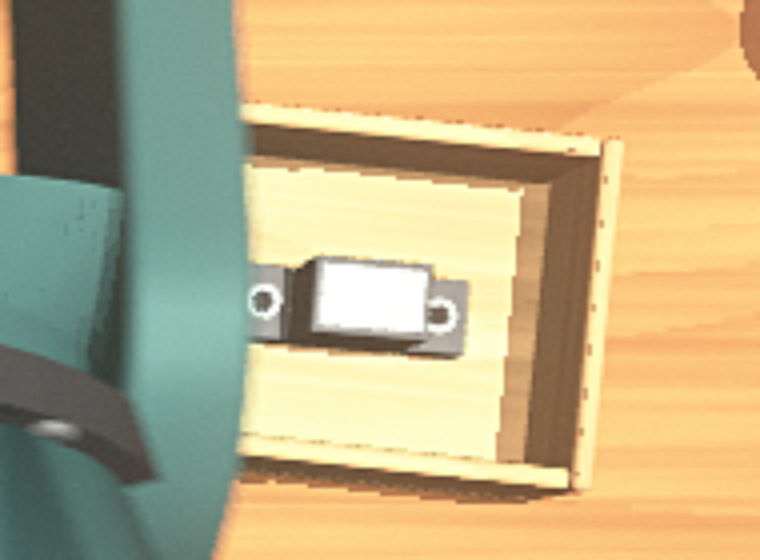

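The foot stands upright and lengthwise in the crate, with its bright top centred at crop (371,296), about (492.7,174) in the full image. Moving on to the cover.

>>> step_arm(commands=[0.65, 11.4, -15.5, 17, 2.4, 0.65, 10.7, -16, 17, 2.4, 0.65, 0, 0, 0, 0])

```text
time_s: 11.35
tcp_pos: [0.6749, 0.0974, 0.1524]
eef_rot: [-0.006, 0.957, 0.29, -0.017]
ft_force: [0.4, 0.1, -0.4]
width: 0.65
```

```bash
python3 plan.py 674.6 88.9 60 -56.3 3
python3 - <<'E'
from rig import arm
import cv2,pickle
from h import *
d=pickle.load(open("top3.pkl","rb"));print(ray(d,[[492.7,174]],.05))
d=arm.get_image("wrist")
v=d['img'].copy()
a=np.radians(33.7);X=np.array([np.cos(a),np.sin(a),0]);Y=np.array([-X[1],X[0],0])
for z,hx,hy in((36,35,10),(6,75,50)):
  for sx,sy in [(1,1),(-1,1),(-1,-1),(1,-1)]:
    p=proj(d,(np.array([674.6,88.9,z])+sx*hx*X+sy*hy*Y)/1000)[0]; cv2.circle(v,(int(round(p[0])),int(round(p[1]))),3,(255,0,255),-1)
cv2.imwrite("pics/wrist3.png",v[:,:,::-1])
E
```

```text
t 11.35 tcp [674.9  97.4 152.4] ty ang -56.4 tool z [-0.036  0.001 -0.999] q6 58.6 w 0.65 F [ 0.4  0.1 -0.4]
need xyz [ -0.3  -8.5 -92.4] world yaw 0.1
[np.float64(-1.6), np.float64(2.3), np.float64(30.8), np.float64(-0.02)]
[np.float64(-1.6), np.float64(2.3), np.float64(30.8), np.float64(-0.02)]
[np.float64(-1.6), np.float64(2.3), np.float64(30.8), np.float64(-0.02)]
[[ 0.6120236  -0.23892037  0.05      ]]
```

View pics/wrist3.png

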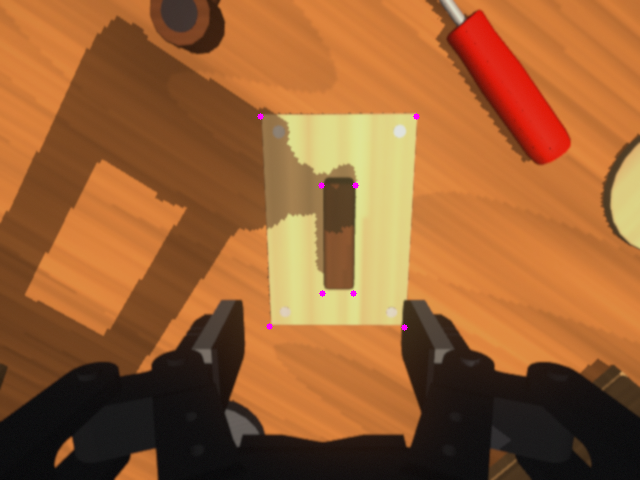

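Prediction matches the plate and bar to about 3 px. The foot measured (612,-239), central in the crate. Descending on the bar.

>>> step_arm(commands=[0.65, -0.8, 3, 30, 0, 0.65, -0.8, 3, 30, 0, 0.65, -0.5, 2, 28, 0, 0.65, 0, 0, 0, 0])

```text
time_s: 11.9
tcp_pos: [0.6805, 0.0837, 0.0701]
eef_rot: [-0.003, 0.957, 0.29, -0.012]
ft_force: [-0.4, -0.5, 0.3]
width: 0.653
```

```bash
python3 plan.py 674.6 88.9 12 -56.3 3
```

```text
t 11.9 tcp [680.5  83.7  70.1] ty ang -56.3 tool z [-0.024 -0.    -1.   ] q6 57.5 w 0.653 F [-0.4 -0.5  0.3]
need xyz [ -5.9   5.2 -58.1] world yaw -0.0
[np.float64(-0.7), np.float64(-2.5), np.float64(19.4), np.float64(0.02)]
[np.float64(-0.7), np.float64(-2.5), np.float64(19.4), np.float64(0.02)]
[np.float64(-0.7), np.float64(-2.5), np.float64(19.4), np.float64(0.02)]
```

>>> step_arm(commands=[0.65, -0.5, -2, 16, 0, 0.65, -0.5, -2, 15, 0, 0.65, -0.5, -1, 12, 0, 0.65, 0, 0, 0, 0])

```text
time_s: 12.4
tcp_pos: [0.6779, 0.0863, 0.0284]
eef_rot: [-0.002, 0.957, 0.29, -0.009]
ft_force: [-0.7, 0.2, 0.1]
width: 0.65
```

```bash
python3 plan.py 674.6 88.9 12 -56.3 1
```

```text
t 12.4 tcp [677.9  86.3  28.4] ty ang -56.2 tool z [-0.019 -0.001 -1.   ] q6 57.7 w 0.65 F [-0.7  0.2  0.1]
need xyz [ -3.3   2.6 -16.4] world yaw -0.1
[np.float64(-1.3), np.float64(-4.0), np.float64(16.4), np.float64(0.06)]
```

>>> step_arm(commands=[0.65, -0.5, -2, 7, 0, 0.65, -0.5, -2, 6, 0, 0.65, 0, 0, 1, 0])

```text
time_s: 12.78
tcp_pos: [0.6749, 0.0896, 0.0142]
eef_rot: [-0.002, 0.957, 0.291, -0.008]
ft_force: [-0.8, 0.1, -0.9]
width: 0.651
```

```bash
python3 plan.py 674.6 88.9 12 -56.3 1
```

```text
t 12.78 tcp [674.9  89.6  14.2] ty ang -56.2 tool z [-0.017 -0.    -1.   ] q6 58.0 w 0.651 F [-0.8  0.1 -0.9]
need xyz [-0.3 -0.7 -2.2] world yaw -0.1
[np.float64(-0.7), np.float64(0.4), np.float64(2.2), np.float64(0.08)]
```

>>> step_arm(commands=[0.65, 0, 0, 2, 0, 0.4, 0, 0, 0, 0, 0.05, 0, 0, 0, 0, 0.05, 0, 0, 0, 0, 0.05, 0, 0, 0, 0, 0.05, 0, 0, 0, 0, 0.05, 0, 0, 0, 0], newtons=35)

```text
time_s: 13.65
tcp_pos: [0.6756, 0.0896, 0.0126]
eef_rot: [-0.002, 0.957, 0.291, -0.008]
ft_force: [0.5, 0.3, -0.4]
width: 0.231
```

Width 0.231 × 85 ≈ 19.6 mm, so the bar is held. Lifting.

>>> step_arm(commands=[0.05, 0, 0, -15, 0, 0.05, 0, 0, -35, 0, 0.05, 0, 0, -45, 0, 0.05, 0, 0, -45, 0, 0.05, 0, 0, 0, 0])

```text
time_s: 14.28
tcp_pos: [0.678, 0.0895, 0.1599]
eef_rot: [-0.002, 0.957, 0.291, -0.008]
ft_force: [-0.1, 0.6, -2.1]
width: 0.228
```

```bash
python3 plan.py 612 -239 160 -5.7 9
```

```text
t 14.28 tcp [678.   89.5 159.9] ty ang -56.2 tool z [-0.016 -0.    -1.   ] q6 58.0 w 0.228 F [-0.1  0.6 -2.1]
need xyz [-6.600e+01 -3.285e+02  1.000e-01] world yaw 50.5
[np.float64(-26.4), np.float64(26.3), np.float64(-0.0), np.float64(-5.61)]
[np.float64(-28.8), np.float64(23.6), np.float64(-0.0), np.float64(-5.61)]
[np.float64(-31.0), np.float64(20.6), np.float64(-0.0), np.float64(-5.61)]
[np.float64(-32.9), np.float64(17.5), np.float64(-0.0), np.float64(-5.61)]
[np.float64(-34.4), np.float64(14.2), np.float64(-0.0), np.float64(-5.61)]
[np.float64(-35.6), np.float64(10.8), np.float64(-0.0), np.float64(-5.61)]
[np.float64(-36.5), np.float64(7.2), np.float64(-0.0), np.float64(-5.61)]
[np.float64(-37.1), np.float64(3.6), np.float64(-0.0), np.float64(-5.61)]
[np.float64(-37.2), np.float64(-0.0), np.float64(-0.0), np.float64(-5.61)]
```

>>> step_arm(commands=[0.05, -26.4, 26.3, 0, -5.6, 0.05, -28.8, 23.6, 0, -5.6, 0.05, -31, 20.6, 0, -5.6, 0.05, -33, 17.5, 0, -5.6, 0.05, -34.4, 14.2, 0, -5.6, 0.05, -35.6, 10.8, 0, -5.6, 0.05, -36.5, 7.2, 0, -5.6, 0.05, -35, 3.6, 0, -5.6])

```text
time_s: 15.28
tcp_pos: [0.6166, -0.2054, 0.157]
eef_rot: [-0.009, 0.764, 0.645, -0.008]
ft_force: [-0.2, 0.6, -1.1]
width: 0.23
```

```bash
python3 plan.py 612 -239 150 -5.7 2
```

```text
t 15.28 tcp [ 616.6 -205.4  157. ] ty ang -9.7 tool z [-0.024  0.003 -1.   ] q6 -14.4 w 0.23 F [-0.2  0.6 -1.1]
need xyz [ -4.6 -33.6  -7. ] world yaw 4.0
[np.float64(-16.9), np.float64(0.6), np.float64(3.5), np.float64(-1.99)]
[np.float64(-17.0), np.float64(-0.0), np.float64(3.5), np.float64(-1.99)]
```

>>> step_arm(commands=[0.05, -14, 0, 3, -1.7, 0.05, -11, 0, 3, -1.3, 0.05, 0, 0, 0, 0])

```text
time_s: 15.65
tcp_pos: [0.6095, -0.2333, 0.1487]
eef_rot: [-0.011, 0.748, 0.664, -0.009]
ft_force: [0.3, -0.4, 0.2]
width: 0.229
```

```bash
python3 plan.py 612 -239 100 -5.7 2;python3 - <<'E'
from rig import arm
import cv2,pickle
from h import *
for n in ("wrist","scene"):
    d=arm.get_image(n); v=d['img']
    if n=='scene': v=cv2.resize(v[200:350,70:250],None,fx=4,fy=4)
    cv2.imwrite(f"pics/{n}4.png",v[:,:,::-1])
E
```

```text
t 15.65 tcp [ 609.5 -233.3  148.7] ty ang -6.8 tool z [-0.028  0.004 -1.   ] q6 -19.7 w 0.229 F [ 0.3 -0.4  0.2]
need xyz [  2.5  -5.7 -48.7] world yaw 1.1
[np.float64(-2.7), np.float64(1.6), np.float64(24.3), np.float64(-0.54)]
[np.float64(-2.7), np.float64(1.6), np.float64(24.3), np.float64(-0.54)]
```

View pics/wrist4.png

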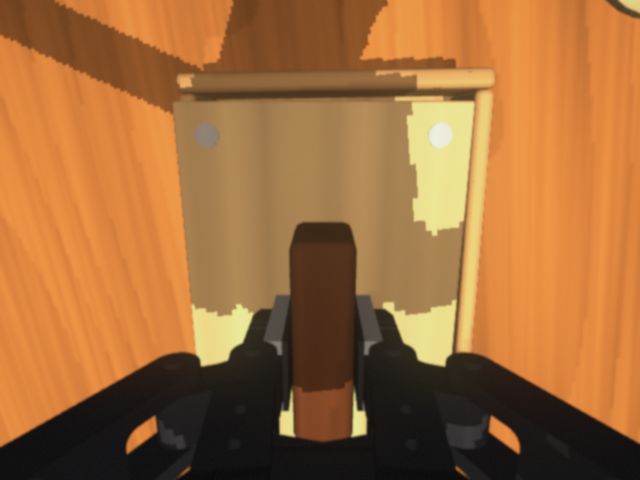

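View pics/scene4.png

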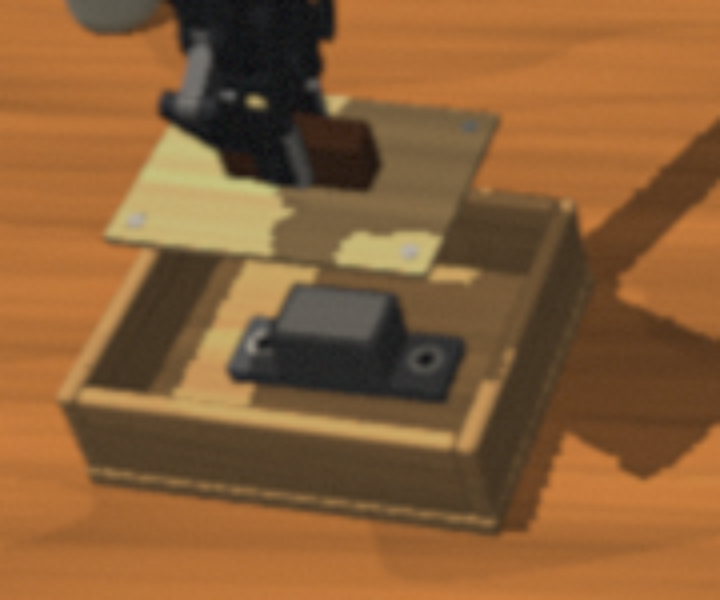

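The held cover is level and lengthwise over the crate, and the foot stands upright at scene crop (345,340). Lowering.

>>> step_arm(commands=[0.05, -1.5, 2, 22, -0.5, 0.05, -1.5, 1.5, 20, -0.5, 0.05, -1, 0.5, 12, 0, 0.05, 0, 0, 0, 0])

```text
time_s: 16.25
tcp_pos: [0.6129, -0.2335, 0.0944]
eef_rot: [-0.011, 0.741, 0.671, -0.008]
ft_force: [-0.4, -0.2, -0.5]
width: 0.23
```

```bash
python3 plan.py 612 -239 64 -5.7 2
```

```text
t 16.25 tcp [ 612.9 -233.5   94.4] ty ang -5.6 tool z [-0.027  0.005 -1.   ] q6 -20.8 w 0.23 F [-0.4 -0.2 -0.5]
need xyz [ -0.9  -5.5 -30.4] world yaw -0.1
[np.float64(-2.8), np.float64(-0.2), np.float64(15.2), np.float64(0.03)]
[np.float64(-2.8), np.float64(-0.2), np.float64(15.2), np.float64(0.03)]
```

>>> step_arm(commands=[0.05, -3, 0, 9, 0, 0.05, -2, 0, 8, 0, 0.05, 0, 0, 4, 0, 0.05, 0, 0, 0, 0])

```text
time_s: 16.75
tcp_pos: [0.6128, -0.2389, 0.0736]
eef_rot: [-0.01, 0.741, 0.671, -0.008]
ft_force: [1.3, 0.2, -0.8]
width: 0.231
```

```bash
python3 plan.py 612 -239 64 -5.7 2
```

```text
t 16.75 tcp [ 612.8 -238.9   73.6] ty ang -5.6 tool z [-0.025  0.004 -1.   ] q6 -21.2 w 0.231 F [ 1.3  0.2 -0.8]
need xyz [-0.8 -0.1 -9.6] world yaw -0.1
[np.float64(-0.1), np.float64(-0.4), np.float64(4.8), np.float64(0.03)]
[np.float64(-0.1), np.float64(-0.4), np.float64(4.8), np.float64(0.03)]
```

>>> step_arm(commands=[0.05, 0, 0, 4, 0, 0.05, 0, 0, 3, 0, 0.05, 0, 0, 1.5, 0])

```text
time_s: 17.12
tcp_pos: [0.613, -0.239, 0.0651]
eef_rot: [-0.009, 0.741, 0.671, -0.008]
ft_force: [-0.0, -0.1, -1.6]
width: 0.228
```

>>> step_arm(commands=[0.05, 0, 0, 1.5, 0])

```text
time_s: 17.25
tcp_pos: [0.6129, -0.239, 0.0635]
eef_rot: [-0.009, 0.741, 0.671, -0.008]
ft_force: [-0.9, 0.5, -1.2]
width: 0.23
```

>>> step_arm(commands=[0.05, 0, 0, 1, 0])

```text
time_s: 17.38
tcp_pos: [0.613, -0.2389, 0.0629]
eef_rot: [-0.009, 0.741, 0.671, -0.008]
ft_force: [-2.3, 1.9, 7.9]
width: 0.226
```

>>> step_arm(commands=[0.05, 0, 0, 0.5, 0])

```text
time_s: 17.5
tcp_pos: [0.613, -0.2389, 0.063]
eef_rot: [-0.009, 0.741, 0.671, -0.008]
ft_force: [-1.8, 1.9, 4.7]
width: 0.227
```

Contact at TCP height 62.9 mm, against 62.6 predicted. Release and retreat.

>>> step_arm(commands=[0.26, 0, 0, 0, 0, 0.35, 0, 0, 0, 0, 0.55, 0, 0, 0, 0, 0.6, 0, 0, 0, 0, 0.6, 0, 0, 0, 0])

```text
time_s: 18.12
tcp_pos: [0.6134, -0.2392, 0.0629]
eef_rot: [-0.009, 0.741, 0.671, -0.007]
ft_force: [1.0, 0.6, 0.2]
width: 0.599
```

>>> step_arm(commands=[0.6, 0, 0, -10, 0, 0.6, 0, 0, -25, 0, 0.6, 0, 0, -40, 0, 0.6, 0, 0, -50, 0])

```text
time_s: 18.62
tcp_pos: [0.6135, -0.2382, 0.188]
eef_rot: [-0.013, 0.741, 0.671, -0.009]
ft_force: [0.9, -0.5, 0.6]
width: 0.603
```

>>> step_arm(commands=[0.6, 50, 0, 0, 0, 0.6, 55, 0, 0, 0, 0.6, 55, 0, 0, 0, 0.6, 50, 0, 0, 0, 0.6, 20, 0, 0, 0, 0.6, 0, 0, 0, 0])

```text
time_s: 19.38
tcp_pos: [0.6425, -0.0065, 0.1997]
eef_rot: [-0.005, 0.742, 0.671, -0.005]
ft_force: [0.4, -0.8, 0.7]
width: 0.599
```

Run:
```python
from rig import arm
import cv2,pickle
from h import *
for n in ("top","scene"):
    d=arm.get_image(n); pickle.dump(d,open(n+"5.pkl","wb")); v=d['img']
    v=cv2.resize(v[200:350,70:250] if n=='scene' else v[100:240,400:590],None,fx=4,fy=4)
    cv2.imwrite(f"pics/{n}5.png",v[:,:,::-1])
s=arm.read_state();print(s['tcp_pos'],s['ft_force'],s['time_s'])
```

```text
[ 0.64244835 -0.00832689  0.1994717 ] [ 0.95634122 -1.14772921 -0.19184137] 19.475
```

View pics/top5.png

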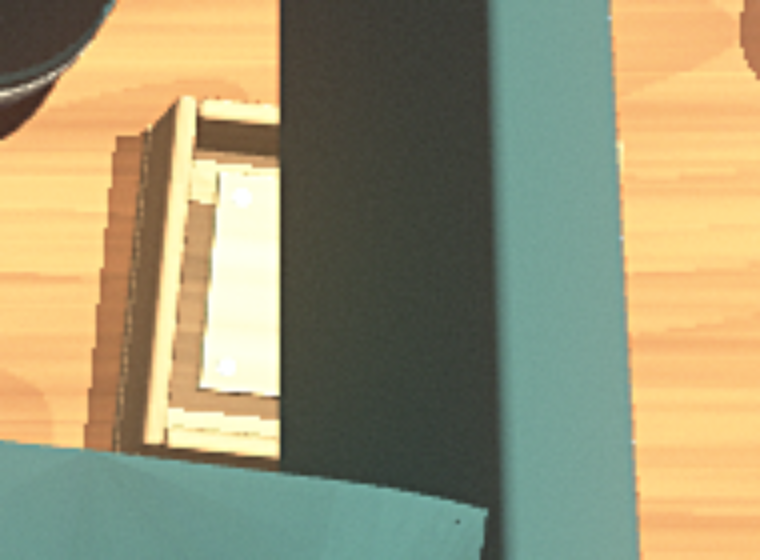

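View pics/scene5.png

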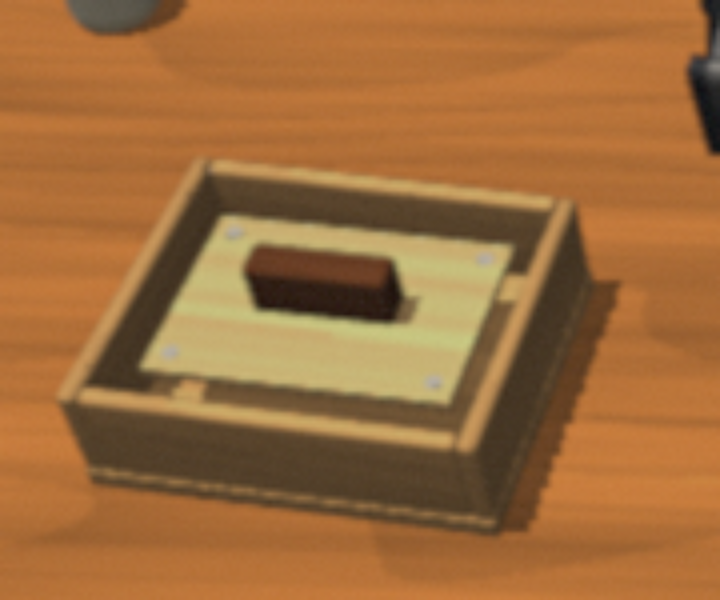

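The scene crop shows the cover level inside the crate, bar up at (322,283), clear of every wall. Checking it numerically, along with the flange.

Run:
```python
from h import *
d=pickle.load(open("scene5.pkl","rb"))
def f(c,z):
    c=ray(d,np.array(c)/4+[70,200],z)[:,:2]*1000;e=c[1]-c[0]
    print(c.mean(0).round(1),[np.linalg.norm(c[(i+1)%4]-c[i]).round(1) for i in range(4)],np.degrees(np.arctan2(e[1],e[0])).round(1))
f([(223,215),(514,245),(448,404),(142,371)],.056)
f([(203,158),(578,201),(468,451),(60,403)],.065)
d0=pickle.load(open("scene0.pkl","rb"))
for q in(d0,d):
    h=cv2.cvtColor(q['img'],cv2.COLOR_RGB2HSV);quad(q,roi(q['img'],295,345,225,262)&(h[...,1]<70),.012,'flange')
```

```text
[ 613.1 -236.1] [np.float64(149.2), np.float64(100.8), np.float64(147.3), np.float64(101.3)] 84.8
[ 615.1 -235.2] [np.float64(195.5), np.float64(157.5), np.float64(192.2), np.float64(160.0)] 83.8
flange px (317.6052038516697, 245.5158778938742) rect c [472.4  70.3] size [82.  81.4] long axis deg 48.9 centroid [471.9  70.   12. ]
flange px (317.609885620915, 245.60110294117646) rect c [472.5  70.3] size [81.5 81.3] long axis deg 51.9 centroid [472.2  70.   12. ]
```

Measured at foot-supported height, the cover comes out at 149 × 101 mm. It is within about 2 mm of the crate's centre and 1° of its axis. The flange hasn't moved and the arm is clear, so I'm handing in.

```bash
python3 -c "
from rig import arm
print(arm.close_job())"
```

```text
the job is handed in; nothing more can be done
None
```

I set the grey iron foot upright and lengthwise in the middle of the crate floor, then laid the rectangular cover on top of it, grip up. The job was handed in at about 19.5 s of the 61 s allowed, with the gripper clear of everything.

**What the last checks showed:**
- **Foot:** it was lowered until it touched the floor. Its top measured (612, -239) mm afterwards, within about 2 mm of the crate's centre in the top view.
- **Cover:** it touched the foot at almost exactly the height expected for resting on it (62.9 mm against 62.6 mm). In the last scene picture it is about 2 mm from the crate's centre, 1° off its axis and level by eye. Its size comes out right at that height (149 × 101 mm).
- **Flange:** it moved less than 1 mm between the first and last pictures.

**What disagreed:**
- **Crate size:** its length measured 192–196 mm instead of 200 mm. The scene and top cameras put its centre about 4 mm apart in each direction. Both are small against the 25–30 mm allowed.
- **Tool tilt:** the tool sagged about 3.5° while carrying the foot. The foot looked upright in the pictures after release.
- **Not confirmed:** in the last top picture the arm hid most of the cover, so only the scene camera confirms its final position. I had no direct reading of the force between cover and foot.

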